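Pack the carry tray for the culture hood

TASK

Pack the grey carry tray for work in the culture hood: stand the large and the small media bottle each in the round cup that fits it, lay the petri dish flat between the four posts, and lay the marker pen across the two forked rests along the tray's front edge. Keep the bottles and the dish upright as you carry them. The squeeze wash bottle, the roll of tape and the forceps do not go along: leave them where they are on the bench.

Things in the scene. Friction and masses are not known exactly. Their poses are not given: they have to be found in the camera images.
- tray: Grey tray, white cups, fixed, 240 (x) by 208 mm (y). Origin: centre of underside; yaw 0: x to the back, y left. Deck z=8 mm, rim 13. Large cup centre (66,48), 79 inside; small cup (66,-50), 65 inside; lips z=38. Dish nest centre (-25,0): four 10 mm posts at +-28 in x and y, tops z=30. Marker rests at (-93,45), (-93,-45): saddles z=15, 21 wide, cheeks up to z=29; the marker lies along tray y.
- large_bottle: Large glass media bottle, white with a blue screw cap, standing: 69 mm diameter, 128 mm high; the cap is 37 mm in diameter and takes up the top 24 mm; the shoulder slopes in below the cap. About 0.38 kg. Origin at the centre of its underside, z up.
- small_bottle: Small glass media bottle with a red screw cap and pink contents, standing: 55 mm diameter, 103 mm high; the cap is 37 mm in diameter and takes up the top 24 mm; the shoulder slopes in below the cap. About 0.2 kg. Origin at the centre of its underside, z up.
- dish: Flat round clear petri dish with lid and cream-coloured filling: 61 mm diameter, 16 mm high, lying flat. Origin at the centre of its underside, z up.
- marker: Felt marker pen, white with a black cap half, lying: 136 mm long along its y axis, 13 mm wide (x), 13 mm high. Origin at the middle of its underside, z up.
- wash_bottle: Look-alike, stays: white squeeze wash bottle with red cap and a thin bent spout, 69 mm body diameter, 206 mm high overall. Origin on the underside, z up; the body's axis is 21 mm from it along its +y.
- tape_roll: Look-alike, stays: flat yellow roll of label tape, 68 mm diameter, 19 mm high, with a hole in the middle. Origin at the centre of its underside.
- forceps: Look-alike, stays: steel forceps lying on the bench, 135 mm long along their y axis, 13 mm wide, 8 mm high. Origin at the middle of the underside.
Things that resemble listed ones, but are neither listed nor needed, are in the scene too. Leave any green or red look-alike of the dish alone.

How it is judged:
By the outcome, as a careful person would: the job done as asked, in the order asked, and still so for the second after the job is handed in, with the robot touching nothing.
It also fails if it takes over 107 s, if anything falls off the work surface, if the arm or the gripper's body presses on something with over 40 N, if the wrist force passes 120 N, or if a joint passes its speed limit or range.

ROBOT

A 7-joint arm with a two-finger parallel gripper is mounted at the origin on a cart in front of the work surface, level with it; the furniture and walls round the work are solid. World frame = base frame: x ahead of the robot, y to its left, z up, the work surface at z = 0. Lengths are in m, angles in rad, forces in N, time in s.
With the tool pointing down it reaches from about 0.4 to 0.85 m from the base axis. Payload 10.4 kg.
Tool frame: the origin (TCP) lies between the finger pads; the fingertips stand 14 mm ahead of it and the grasp point (between the pads) lies 5 mm behind it; z points along the fingers, y is the line along which they close (so a half turn about z gives the same grasp; the last joint's range is limited). The gripper opens to 87 mm and grips with 3 to 60 N. Pads are 19 mm wide; open, the fingers measure 117 mm over their backs; the gripper's body (75 mm by 190 mm) begins 51 mm behind the grasp point.
Start: joints at [1.196, 0.332, -0.065, 1.46, 0.022, 1.35, -0.088], TCP at [0.215, -0.587, 0.237] pointing down, gripper open.
Joint ranges: [-2.6, 2.6], [-0.5, 2.12], [-1.47, 1.34], [0.16, 2.42], [-1.27, 4.41], [0.06, 2.06], [-2.6, 2.6]. Speed limits (rad/s): [2.22, 2.22, 2.79, 2.79, 3.14, 3.14, 3.14].

INTERFACE

Orientations are given as a unit quaternion [x, y, z, w].
In Python, from bench import * gives the robot as it stands.
- The arm moves only by the tool drive_tool, never from a script. Its argument "deltas" is a list of rows, each a list of 7 numbers: the turn, a rotation vector about the tool's x, y, z in degrees, then the shift along the tool's x, y, z in m, then the closure, from -1 (fully open) to 1 (shut). A call has 1 to 12 rows; each row is the pose to reach, as a shift and turn from the pose commanded when the call began, along the tool's axes at that moment; what a row does not reach only later rows make up. A row lasts 1/10 s, in which the tool goes at most 50 mm and 8.59 degrees, less where a joint would pass 70% of its speed; a pose out of reach is approached as far as the arm can. A call with a gripper value outside its range is refused whole. The fingers move at their own pace and stop on an object; "squeeze" is the grip in N (left out, the last holds). Time passes only in rows, so rows that repeat a pose let the fingers close. It gives the time, the measured TCP pose, the force and the opening at its end, in the units of the state.
- read_state(): the state, without advancing time (a new reading comes with each control period).
- camera(name): name is "scene" or "top"; returns (picture, depth): 384x512x3 uint8, red, green, blue; 384x512 float32, m along the optical axis (not along the pixel's ray), 0 where there is no reading.
- camera_params(name): a dict with "K" (3x3 intrinsics, pixels), "R" (3x3) and "t" (3): a world point X has camera coordinates R X + t. Camera axes: x right, y down, z forward; pixel columns grow to the right and rows downward; lengths in m; the calibration is good to about 2 mm. A picture is of the moment at which its call begins. camera_params takes no time and is no camera call.
- close_job(): hands the job in, once; it reports no verdict.
Trained networks look in the newest picture that a camera, given by its name, has taken for a name from the list of things; names that differ only in an ending like _2 or _b are one class to them, and where a whole thing is asked for, a point or a joint stands for the part that bears it (a point fixed in the world has none). Each returns a list of dicts, best first, with "score" (0 to 1); they miss things now and then, are a little off and sometimes report something else, mostly with a low value. They report only what shows in the picture. A call takes as long as a camera call. They do not tell look-alikes from the thing itself.
- outline_of(label, camera): "pixels" (384x512 bool, what is visible of it) and "location" ([column, row] as shares, 0 to 1, of the picture: columns of its width, rows of its height, amid what is visible of it).
- tip_of(label, camera): "location" ([column, row] as shares, 0 to 1, of the picture: columns of its width, rows of its height: a listed point, or the origin of a listed thing).
The state is a dict: "time": time; "joint_positions": joint angles; "joint_vel": joint speeds; "joint_torque": joint torques, N m; "ee_pos": TCP position; "eef_rot": TCP orientation; "ft_force": force on the tool from outside, world axes, zero at the start; "torque": the same for the moment, N m; "width": finger opening in m.
Only numpy, scipy, OpenCV 4.12 (cv2) and the standard library are available. Lean on these libraries where they do the work, as an engineer would, in place of code of your own. Each camera call takes 0.05 s, during which the arm holds its last target. There are 200 camera calls.

## Working session

There is one attempt and no reset: what is moved stays moved. The work goes in short steps, Python scripts to look and compute and a tool call to move; the robot and the scene stay as the last step left them, time stands still between calls to the robot, and variables do not carry over. Pictures are saved under pics/ and viewed, on a budget of 14 in all, crops included, one or two more only if the job needs it, and the job is handed in when it is done.

Besides the shell and the picture viewer there is one more tool, called after "Request:" as a command line: name --pt "numbers of a row" for each row, then --argument value for the rest. drive_tool: Moves the arm, as the interface text tells. Its arguments: {"type":"object","properties":{"deltas":{"type":"array"},"squeeze":{"type":"number"}},"required":["deltas"]}

```bash
ls; mkdir -p pics
cat > h.py <<'E'
from bench import *
import numpy as np, cv2
from scipy.spatial.transform import Rotation as Ro
def cloud(name,depth):
    p=camera_params(name);K,R,t=map(np.array,(p["K"],p["R"],p["t"]))
    v,u=np.mgrid[:384,:512]
    c=np.stack([(u-K[0,2])/K[0,0]*depth,(v-K[1,2])/K[1,1]*depth,depth],-1)
    return (c-t.ravel())@R
E
cat > a.py <<'E'
from h import *
for n in("top","scene"):
    im,d=camera(n);cv2.imwrite(f"pics/{n}0.png",im[:,:,::-1]);P=cloud(n,d)
    np.savez(f"{n}0.npz",im=im,d=d,P=P)
    for l in["tray","large_bottle","small_bottle","dish","marker","wash_bottle","tape_roll","forceps"]:
        for o in outline_of(l,n)[:4]:
            m=o["pixels"]&(d>0)
            q=P[m]
            if len(q)==0: continue
            print(n,l,round(o["score"],2),m.sum(),"px",np.round(np.array(o["location"])*[512,384]),"mean",q.mean(0).round(3),"min",np.percentile(q,2,axis=0).round(3),"max",np.percentile(q,98,axis=0).round(3))
s=read_state();print(s["time"],s["ee_pos"],s["eef_rot"],s["width"]);print(Ro.from_quat(s["eef_rot"]).as_matrix().round(3))
for n in("top","scene"):
    p=camera_params(n);print(n,(-np.array(p["R"]).T@np.array(p["t"]).ravel()).round(3))
E
python3 a.py
```

```text
pics
top tray 0.6 4448 px [306. 214.] mean [ 0.524 -0.142  0.011] min [ 0.407 -0.258  0.001] max [ 0.643 -0.027  0.038]
top large_bottle 0.68 387 px [195. 220.] mean [0.494 0.225 0.093] min [0.464 0.199 0.021] max [0.526 0.26  0.13 ]
top small_bottle 0.76 259 px [153. 215.] mean [0.499 0.362 0.076] min [0.475 0.344 0.01 ] max [0.524 0.386 0.108]
top dish 0.82 199 px [325. 155.] mean [ 0.723 -0.197  0.016] min [ 0.698 -0.222  0.011] max [ 0.748 -0.171  0.023]
top dish 0.77 278 px [362. 196.] mean [ 0.589 -0.341  0.015] min [ 0.561 -0.371 -0.003] max [ 0.619 -0.313  0.024]
top dish 0.59 263 px [359. 166.] mean [ 0.694 -0.318  0.015] min [ 0.666 -0.347  0.001] max [ 0.723 -0.291  0.023]
top dish 0.54 246 px [234. 175.] mean [0.658 0.109 0.015] min [0.631 0.081 0.003] max [0.686 0.137 0.022]
top marker 0.61 169 px [176. 243.] mean [0.41  0.296 0.008] min [ 0.397  0.241 -0.005] max [0.424 0.36  0.019]
top wash_bottle 0.85 444 px [293. 134.] mean [ 0.771 -0.089  0.112] min [ 0.749 -0.122  0.012] max [ 0.806 -0.06   0.191]
top tape_roll 0.57 190 px [223. 214.] mean [0.507 0.115 0.017] min [
[... 869 characters left out ...]
er 0.9 353 px [175. 305.] mean [0.403 0.309 0.01 ] min [0.391 0.245 0.004] max [0.415 0.37  0.014]
scene wash_bottle 0.66 1100 px [256. 148.] mean [ 0.766 -0.082  0.087] min [ 0.747 -0.117  0.007] max [ 0.806 -0.057  0.191]
scene tape_roll 0.96 473 px [240. 250.] mean [0.499 0.118 0.014] min [0.471 0.088 0.001] max [0.533 0.149 0.02 ]
scene forceps 0.77 296 px [254. 277.] mean [0.4   0.138 0.005] min [ 0.392  0.081 -0.002] max [0.407 0.205 0.01 ]
0.9 [ 0.21538326 -0.586734    0.23657621] [9.84574110e-01 1.74968053e-01 1.30105159e-05 3.59142024e-05] 0.08690782727590315
[[ 0.939  0.345  0.   ]
 [ 0.345 -0.939 -0.   ]
 [ 0.     0.    -1.   ]]
top [0.446 0.011 1.534]
scene [-0.117  0.417  0.685]
```

Run:
```python
import cv2
a=cv2.imread("pics/top0.png");cv2.imwrite("pics/top0c.png",cv2.resize(a[100:300,120:400],None,fx=2.8,fy=2.8,interpolation=cv2.INTER_CUBIC))
b=cv2.imread("pics/scene0.png");cv2.imwrite("pics/scene0c.png",cv2.resize(b,None,fx=1.5,fy=1.5,interpolation=cv2.INTER_CUBIC))
```

```text
(no output)
```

View pics/top0c.png

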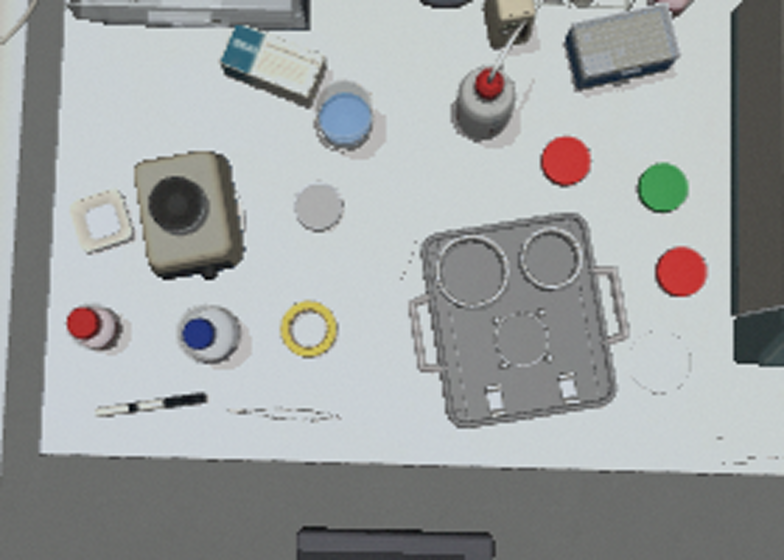

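View pics/scene0c.png

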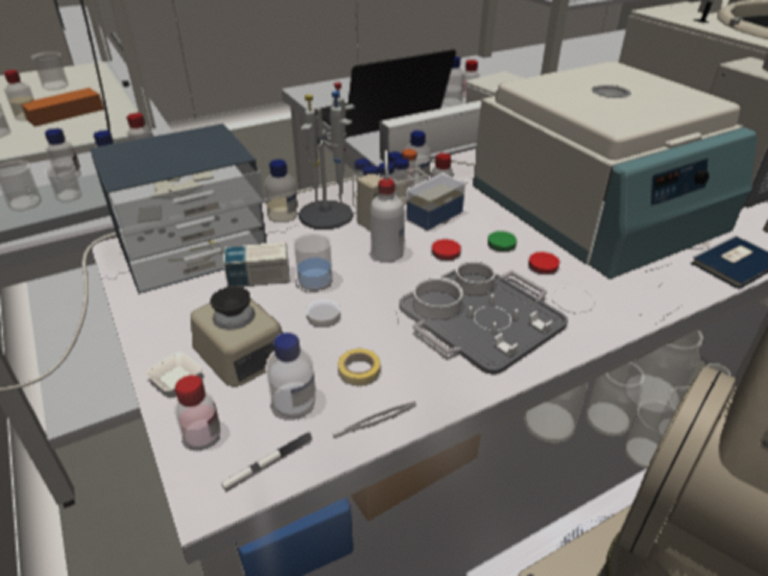

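The top crop shows the bottles at (207,333) and (93,326), the marker at (150,405), the tray around (520,320) and the wash bottle at (487,105). There are two possible uncoloured dishes: a greyish disc at (319,206) and a faint circle at (660,362). Next I'll refine the poses, check both dish candidates, and check how high the nearby clutter is.

```bash
cat > b.py <<'E'
from h import *
from scipy.optimize import least_squares
def circ(q,r):
    return least_squares(lambda c:np.hypot(q[:,0]-c[0],q[:,1]-c[1])-r,q[:,:2].mean(0),loss="soft_l1",f_scale=.002).x
for n in("top","scene"):
    z=np.load(n+"0.npz");P,im,d=z["P"],z["im"],z["d"];ok=d>0
    def box(x,y,z0,z1): return ok&(abs(P[...,0]-x[0])<x[1])&(abs(P[...,1]-y[0])<y[1])&(P[...,2]>z0)&(P[...,2]<z1)
    def cen(m):
        q=P[m];h,(w,l),a=cv2.minAreaRect((q[:,:2]*1000).astype(np.float32));return m.sum(),q.mean(0).round(4),"rect",np.round(h,1),round(w),round(l),round(a,1),"zmax",q[:,2].max().round(3)
    print(n)
    print(" large top",cen(box((.49,.06),(.23,.06),.122,.14)))
    print(" large body",cen(box((.49,.06),(.23,.06),.02,.08)))
    print(" small top",cen(box((.49,.06),(.365,.06),.098,.12)))
    print(" dish grey",cen(box((.656,.05),(.11,.05),.012,.03)))
    m=box((.656,.02),(.11,.02),-.01,.03);print("   z,col",np.median(P[m][:,2]),im[m].mean(0))
    m=box((.47,.02),(-.31,.015),-.03,.03);print("   faint z,col",m.sum(),np.median(P[m][:,2]) if m.any() else None,im[m].mean(0)); m=box((.47,.05),(-.31,.05),.008,.03);print("   faint raised",m.sum(), cen(m) if m.sum()>5 else "")
    print("   bench z",np.median(P[box((.45,.03),(0.02,.02),-.02,.02)][:,2]))
    mk=box((.41,.04),(.305,.09),.008,.02);q=P[mk];c=q.mean(0);u=np.linalg.svd(q[:,:2]-c[:2],full_matrices=False)[2][0]
    t=(q[:,:2]-c[:2])@u;print(" marker",c.round(4),"dir",u.round(3),"mid",(c[:2]+u*(t.max()+t.min())/2).round(4),np.ptp(t))
    lip=box((.53,.13),(-.14,.13),.033,.046);L=P[lip];print(" lips",len(L))
    # fit tray (x,y,yaw) to lips
    def res(p):
        ca,sa=np.cos(p[2]),np.sin(p[2]);o=[]
        A=p[:2]+np.array([66*ca-48*sa,66*sa+48*ca])/1e3;B=p[:2]+np.array([66*ca+50*sa,66*sa-50*ca])/1e3
        a=np.hypot(*(L[:,:2]-A).T)-.0408;b=np.hypot(*(L[:,:2]-B).T)-.0338
        return np.where(abs(a)<abs(b),a,b)
    best=min((least_squares(res,[.525,-.142,y],loss="soft_l1",f_scale=.003) for y in np.linspace(-.4,.4,9)),key=lambda r:r.cost)
    print(" tray",best.x.round(4),np.degrees(best.x[2]).round(1),best.cost)
    tr=box((.525,.14),(-.142,.12),.003,.02);print(" trayrect",cen(tr))
    g=box((.66,.12),(.27,.1),.03,.3);print(" gadget",P[g].min(0).round(3),P[g].max(0).round(3))
E
python3 b.py
python3 - <<'E'
import sys;sys.path.insert(0,'.')
from h import *
for n in("top","scene"):
    camera(n);p=camera_params(n);K,R,t=[np.array(p[k]) for k in"KRt"]
    for l,z in(("tray",0),("dish",0),("marker",0),("large_bottle",0),("small_bottle",0)):
        for o in tip_of(l,n)[:4]:
            u=np.array(o["location"])*[512,384];r=R.T@np.linalg.solve(K,[*u,1]);c=-R.T@t.ravel();X=c+r*(z-c[2])/r[2];print(n,l,round(o["score"],2),X.round(4))
E
```

```text
top
 large top (np.int64(89), array([0.4926, 0.232 , 0.1268]), 'rect', array([492. , 231.6]), 32, 35, 0.7, 'zmax', np.float64(0.134))
 large body (np.int64(67), array([0.4925, 0.2089, 0.0561]), 'rect', array([490.4, 221.6]), 47, 68, 55.1, 'zmax', np.float64(0.08))
 small top (np.int64(96), array([0.5024, 0.3701, 0.1034]), 'rect', array([502.1, 370.5]), 33, 33, 2.6, 'zmax', np.float64(0.11))
 dish grey (np.int64(222), array([0.6583, 0.1087, 0.0164]), 'rect', array([658.5, 108.9]), 57, 56, 1.9, 'zmax', np.float64(0.022))
   z,col 0.016348041556642972 [171.60740741 172.37777778 172.31111111]
   faint z,col 98 0.0013344665777833696 [201.16326531 208.07142857 209.86734694]
   faint raised 37 (np.int64(37), array([ 0.4871, -0.2844,  0.0136]), 'rect', array([ 472.5, -298.8]), 76, 87, 88.4, 'zmax', np.float64(0.024))
   bench z -0.0007532799993554062
 marker [0.4074 0.3053 0.0124] dir [-0.148  0.989] mid [0.4059 0.3156] 0.15780539969186247
 lips 177
 tray [ 0.5248 -0.1419  0.1871] 10.7 0.0020425777585732674
 trayrect (np.int64(3967), array([ 0.5217, -0.1434,  0.0092]), 'rect', array([ 525., 
[... 1260 characters left out ...]
adget [0.56  0.207 0.03 ] [0.701 0.334 0.116]
top tray 0.7 [ 0.5213 -0.1463  0.    ]
top tray 0.24 [0.5055 0.3761 0.    ]
top dish 0.55 [ 0.6885 -0.3242  0.    ]
top dish 0.5 [ 0.7282 -0.2215  0.    ]
top dish 0.49 [ 0.586  -0.3433  0.    ]
top dish 0.48 [0.6564 0.1028 0.    ]
top marker 0.71 [0.4146 0.3044 0.    ]
top large_bottle 0.93 [0.4981 0.2425 0.    ]
top small_bottle 0.83 [0.4985 0.3722 0.    ]
scene tray 0.74 [ 0.5243 -0.1403  0.    ]
scene dish 0.76 [ 0.7195 -0.2043  0.    ]
scene dish 0.71 [0.6746 0.0956 0.    ]
scene dish 0.66 [ 0.59   -0.3476  0.    ]
scene dish 0.57 [ 0.6874 -0.3274  0.    ]
scene marker 0.56 [0.4121 0.3058 0.    ]
scene small_bottle 0.8 [0.4983 0.3773 0.    ]
```

Run:
```python
import cv2,numpy as np
b=cv2.imread("pics/scene0.png");f=lambda i:cv2.resize(i,(390,300),interpolation=cv2.INTER_CUBIC)
cv2.imwrite("pics/dishes.png",np.hstack([f(b[184:234,183:248]),f(b[170:220,350:415])]))
```

```text
(no output)
```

View pics/dishes.png

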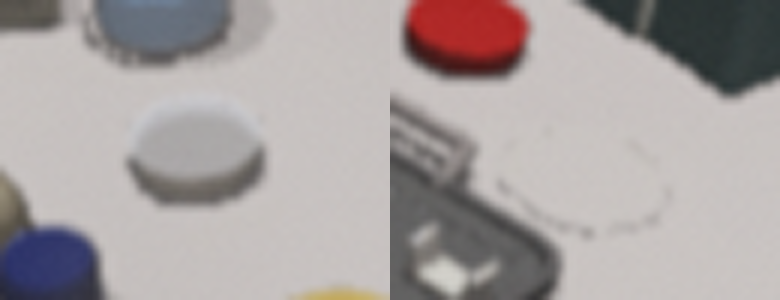

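The left disc, with its clear rim and pale filling at (0.657, 0.109), is the dish. The faint circle on the right is flat on the bench, so I'll ignore it. Time to move.

```bash
cat > d.py <<'E'
import sys
from h import *
# usage: d.py x y z yawdeg ...  -> delta from current pose in tool axes
s=read_state();R=Ro.from_quat(s["eef_rot"]);p=np.array(s["ee_pos"])
print("t",round(s["time"],2),"tcp",p.round(4),"yaw",np.degrees(np.arctan2(*R.as_matrix()[[1,0],0])).round(2),"w",round(s["width"],4),"F",np.round(s["ft_force"],1),"j",np.round(s["joint_positions"],2))
a=list(map(float,sys.argv[1:]))
for i in range(0,len(a),4):
    T=Ro.from_euler("z",a[i+3],degrees=True)*Ro.from_quat([1,0,0,0])
    print((R.inv()*T).as_rotvec(degrees=True).round(1),R.inv().apply(np.array(a[i:i+3])-p).round(4))
E
python3 d.py .42 -.35 .28 10.8 .491 .2325 .25 10.8
```

```text
t 1.5 tcp [ 0.2154 -0.5867  0.2366] yaw 20.15 w 0.0868 F [-0.4 -0.7 -0.3] j [ 1.2   0.33 -0.06  1.46  0.02  1.35 -0.09]
[ 0.  -0.   9.4] [ 0.2737 -0.1517 -0.0434]
[ 0.  -0.   9.4] [ 0.541  -0.6741 -0.0135]
```

Request:
drive_tool --pt "0 0 4 0.05 -0.03 -0.02 -1" --pt "0 0 9.4 0.1 -0.06 -0.043 -1" --pt "0 0 9.4 0.15 -0.09 -0.043 -1" --pt "0 0 9.4 0.19 -0.12 -0.043 -1" --pt "0 0 9.4 0.23 -0.15 -0.043 -1" --pt "0 0 9.4 0.274 -0.152 -0.043 -1" --pt "0 0 9.4 0.3 -0.2 -0.043 -1" --pt "0 0 9.4 0.325 -0.25 -0.043 -1" --pt "0 0 9.4 0.35 -0.3 -0.04 -1" --pt "0 0 9.4 0.375 -0.35 -0.04 -1" --pt "0 0 9.4 0.4 -0.4 -0.03 -1" --pt "0 0 9.4 0.425 -0.44 -0.03 -1"

```text
time: 2.7
ee_pos: [0.4555, -0.0673, 0.2689]
eef_rot: [0.996, 0.094, 0.0, 0.0]
ft_force: [0.7, 0.3, -0.3]
width: 0.087
```

```bash
python3 d.py .491 .2325 .25 10.8 .491 .2325 .115 10.8
```

```text
t 2.7 tcp [ 0.4555 -0.0673  0.2689] yaw 10.74 w 0.087 F [ 0.7  0.3 -0.3] j [ 0.58 -0.03 -0.52  1.8  -0.01  1.36 -1.32]
[ 0.1 -0.  -0.1] [ 0.0907 -0.2879  0.0186]
[ 0.1 -0.  -0.1] [ 0.0907 -0.288   0.1536]
```

Request:
drive_tool --pt "0 0 0 0 0 0 -1" --pt "0 0 0 0 0 0 -1"

```text
time: 2.9
ee_pos: [0.456, -0.0685, 0.269]
eef_rot: [0.995, 0.095, 0.0, 0.0]
ft_force: [0.2, -0.7, 0.6]
width: 0.0869
```

```bash
python3 d.py .491 .2325 .25 10.8 .491 .2325 .115 10.8
```

```text
t 2.9 tcp [ 0.456  -0.0685  0.269 ] yaw 10.89 w 0.0869 F [ 0.2 -0.7  0.6] j [ 0.58 -0.02 -0.52  1.8  -0.01  1.36 -1.31]
[ 0.  -0.   0.1] [ 0.0913 -0.289   0.0189]
[ 0.  -0.   0.1] [ 0.0913 -0.2891  0.1539]
```

Request:
drive_tool --pt "0 0 0 0.015 -0.045 0.0 -1" --pt "0 0 0 0.03 -0.09 0.0 -1" --pt "0 0 0 0.045 -0.135 0.0 -1" --pt "0 0 0 0.06 -0.18 0.01 -1" --pt "0 0 0 0.075 -0.23 0.019 -1" --pt "0 0 0 0.0913 -0.289 0.03 -1" --pt "0 0 0 0.0913 -0.289 0.06 -1" --pt "0 0 0 0.0913 -0.289 0.09 -1" --pt "0 0 0 0.0913 -0.289 0.12 -0.6" --pt "0 0 0 0.0913 -0.289 0.14 -0.4" --pt "0 0 0 0.0913 -0.289 0.154 -0.2" --pt "0 0 0 0.0913 -0.289 0.154 -0.1" --squeeze 30

```text
time: 4.1
ee_pos: [0.4915, 0.2301, 0.1131]
eef_rot: [0.996, 0.093, -0.001, 0.001]
ft_force: [0.7, 0.4, 0.8]
width: 0.0631
```

Request:
drive_tool --pt "0 0 0 0 0 0 0.1" --pt "0 0 0 0 0 0 0.3" --pt "0 0 0 0 0 0 0.5" --pt "0 0 0 0 0 0 0.8" --pt "0 0 0 0 0 0 1" --pt "0 0 0 0 0 0 1"

```text
time: 4.7
ee_pos: [0.4923, 0.2323, 0.1157]
eef_rot: [0.996, 0.094, 0.001, -0.0]
ft_force: [-0.6, 2.0, 5.5]
width: 0.0421
```

```bash
python3 d.py .491 .2325 .2 10.8
python3 - <<'E'
from h import *
im,d=camera("scene");cv2.imwrite("pics/s1.png",cv2.resize(im[150:350,60:360,::-1],None,fx=2.4,fy=2.4,interpolation=cv2.INTER_CUBIC))
E
```

```text
t 4.7 tcp [0.4923 0.2323 0.1157] yaw 10.76 w 0.0421 F [-0.6  2.   5.5] j [ 0.13  0.36 -0.77  1.79  0.28  1.11 -2.12]
[-0.  -0.1 -0. ] [-0.0011 -0.0005 -0.0843]
```

View pics/s1.png

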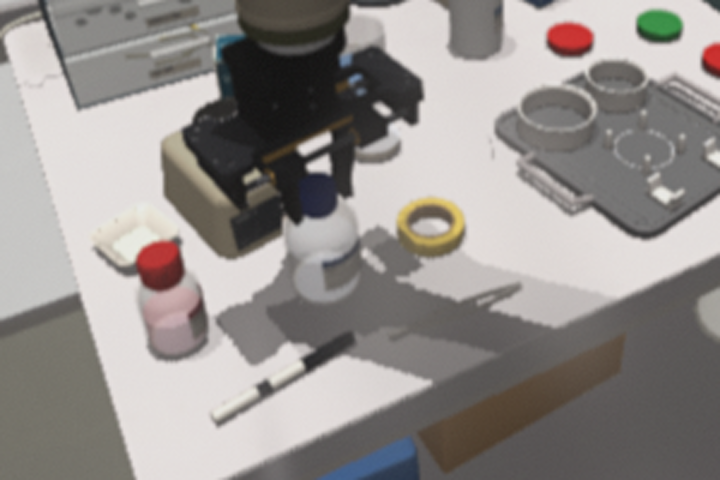

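The picture shows the fingers around the blue cap at (318,195), with the bottle standing. The opening is 42 mm, so I'll let the grip finish.

Request:
drive_tool --pt "0 0 0 0 0 0 1" --pt "0 0 0 0 0 0 1" --pt "0 0 0 0 0 0 1"

```text
time: 5.05
ee_pos: [0.4923, 0.2323, 0.1157]
eef_rot: [0.996, 0.094, 0.001, -0.0]
ft_force: [-0.3, 1.0, 6.3]
width: 0.0423
```

Stalled at 42 mm with a 6 N upward push, so the tips are on the shoulder. I'll open slightly, raise 7 mm and grip the cap itself.

Request:
drive_tool --pt "0 0 0 0 0 0 -0.2" --pt "0 0 0 0 0 0 -0.2" --pt "0 0 0 0 0 -0.004 -0.2" --pt "0 0 0 0 0 -0.008 -0.2" --pt "0 0 0 0 0 -0.008 0.2" --pt "0 0 0 0 0 -0.008 1" --pt "0 0 0 0 0 -0.008 1" --pt "0 0 0 0 0 -0.008 1" --pt "0 0 0 0 0 -0.008 1" --pt "0 0 0 0 0 -0.008 1"

```text
time: 6.05
ee_pos: [0.4915, 0.2317, 0.1226]
eef_rot: [0.996, 0.094, -0.0, 0.0]
ft_force: [0.0, -0.7, -1.7]
width: 0.0361
```

```bash
python3 d.py .4915 .2317 .2 10.8 .58 -.0816 .2 10.8
```

```text
t 6.05 tcp [0.4915 0.2317 0.1226] yaw 10.76 w 0.0361 F [ 0.  -0.7 -1.7] j [ 0.14  0.35 -0.77  1.78  0.27  1.12 -2.11]
[ 0.  0. -0.] [ 0.      0.     -0.0774]
[ 0.  0. -0.] [ 0.0285  0.3243 -0.0774]
```

Request:
drive_tool --pt "0 0 0 0 0 -0.01 1" --pt "0 0 0 0 0 -0.03 1" --pt "0 0 0 0 0 -0.055 1" --pt "0 0 0 0 0.005 -0.077 1" --pt "0 0 0 0.002 0.02 -0.077 1" --pt "0 0 0 0.004 0.045 -0.077 1" --pt "0 0 0 0.007 0.075 -0.077 1" --pt "0 0 0 0.01 0.105 -0.077 1" --pt "0 0 0 0.013 0.14 -0.077 1" --pt "0 0 0 0.016 0.175 -0.077 1" --pt "0 0 0 0.019 0.21 -0.077 1" --pt "0 0 0 0.022 0.24 -0.077 1"

```text
time: 7.25
ee_pos: [0.5582, -0.0021, 0.2004]
eef_rot: [0.996, 0.093, 0.0, 0.0]
ft_force: [0.4, -0.3, -3.6]
width: 0.0355
```

Request:
drive_tool --pt "0 0 0 0.002 0.03 0 1" --pt "0 0 0 0.004 0.055 0 1" --pt "0 0 0 0.006 0.072 0 1" --pt "0 0 0 0.0065 0.081 0 1" --pt "0 0 0 0.0065 0.0843 0 1" --pt "0 0 0 0.0065 0.0843 0 1" --pt "0 0 0 0.0065 0.0843 0 1"

```text
time: 7.95
ee_pos: [0.5801, -0.08, 0.2]
eef_rot: [0.996, 0.095, 0.0, -0.0]
ft_force: [0.5, 0.6, -2.8]
width: 0.0361
```

```bash
python3 d.py .58 -.0816 .2 10.8 .58 -.0816 .131 10.8
python3 - <<'E'
from h import *
im,d=camera("scene");cv2.imwrite("pics/s2.png",cv2.resize(im[80:280,200:450,::-1],None,fx=2.4,fy=2.4,interpolation=cv2.INTER_CUBIC))
P=cloud("scene",d)
for o in outline_of("large_bottle","scene")[:2]:
    q=P[o["pixels"]&(d>0)];b=q[(q[:,2]>.1)&(q[:,2]<.15)&(q[:,0]>.5)];print(o["score"],len(b));
    if len(b)>20:
        from scipy.optimize import least_squares
        print("axis",least_squares(lambda c:np.hypot(b[:,0]-c[0],b[:,1]-c[1])-.0345,[.58,-.08],loss="soft_l1",f_scale=.002).x, q[:,2].min(),q[:,2].max())
E
```

```text
t 7.95 tcp [ 0.5801 -0.08    0.2   ] yaw 10.86 w 0.0361 F [ 0.5  0.6 -2.8] j [ 0.56  0.33 -0.61  1.59  0.2   1.28 -1.46]
[-0.  -0.   0.1] [-0.0004  0.0016 -0.    ]
[-0.  -0.   0.1] [-0.0004  0.0016  0.069 ]
0.67 436
axis [ 0.58263727 -0.08103562] -0.003985756278056972 0.2072563073347936
```

View pics/s2.png

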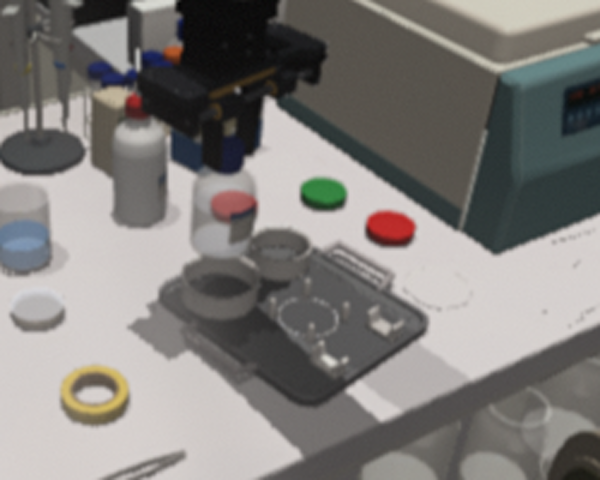

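The bottle hangs upright at (222,210), with the large cup below it at (218,288). Lowering with a 2 mm correction.

Request:
drive_tool --pt "0 0 0 -0.002 0.001 0.01 1" --pt "0 0 0 -0.002 0.001 0.025 1" --pt "0 0 0 -0.002 0.001 0.04 1" --pt "0 0 0 -0.002 0.001 0.05 1" --pt "0 0 0 -0.002 0.001 0.058 1" --pt "0 0 0 -0.002 0.001 0.064 1" --pt "0 0 0 -0.002 0.001 0.067 1" --pt "0 0 0 -0.002 0.001 0.069 1" --pt "0 0 0 -0.002 0.001 0.069 1"

```text
time: 8.95
ee_pos: [0.5786, -0.0829, 0.1311]
eef_rot: [0.996, 0.094, 0.0, 0.0]
ft_force: [0.7, -0.1, -3.4]
width: 0.036
```

Request:
drive_tool --pt "0 0 0 0 0 0.001 1" --pt "0 0 0 0 0 0.002 1" --pt "0 0 0 0 0 0.002 1"

```text
time: 9.25
ee_pos: [0.5796, -0.0829, 0.1308]
eef_rot: [0.996, 0.094, 0.002, 0.001]
ft_force: [-1.2, -0.0, 7.0]
width: 0.0363
```

Request:
drive_tool --pt "0 0 0 0 0 -0.001 0.1" --pt "0 0 0 0 0 -0.001 -0.2" --pt "0 0 0 0 0 -0.001 -0.4" --pt "0 0 0 0 0 -0.001 -0.4" --pt "0 0 0 0 0 -0.01 -0.4" --pt "0 0 0 0 0 -0.04 -0.4" --pt "0 0 0 0 0 -0.08 -0.5" --pt "0 0 0 0 0 -0.11 -1"

```text
time: 10.05
ee_pos: [0.5787, -0.0826, 0.2418]
eef_rot: [0.996, 0.094, 0.001, 0.0]
ft_force: [0.2, -0.1, -0.2]
width: 0.0675
```

```bash
python3 d.py .5 .371 .24 10.8 .5 .371 .098 10.8
```

```text
t 10.05 tcp [ 0.5787 -0.0826  0.2418] yaw 10.77 w 0.0675 F [ 0.2 -0.1 -0.2] j [ 0.57  0.3  -0.62  1.54  0.18  1.36 -1.45]
[ 0.  -0.1 -0. ] [ 0.0074 -0.4604  0.0016]
[ 0.  -0.1 -0. ] [ 0.0072 -0.4604  0.1436]
```

Request:
drive_tool --pt "0 0 0 0.0 -0.03 0 -1" --pt "0 0 -2 0.0 -0.08 0 -1" --pt "0 0 -4 0.0 -0.13 0 -1" --pt "0 0 -6 0.0 -0.18 0 -1" --pt "0 0 -8 0.0 -0.23 0 -1" --pt "0 0 -10 0.0 -0.28 0 -1" --pt "0 0 -12 0.003 -0.33 0 -1" --pt "0 0 -14 0.005 -0.37 0 -1" --pt "0 0 -14 0.0074 -0.41 0 -1" --pt "0 0 -14 0.0074 -0.44 0.01 -1" --pt "0 0 -14 0.0074 -0.46 0.03 -1" --pt "0 0 -14 0.0074 -0.46 0.06 -1"

```text
time: 11.25
ee_pos: [0.4984, 0.3749, 0.1802]
eef_rot: [0.976, 0.217, 0.001, -0.002]
ft_force: [0.8, 0.0, 0.4]
width: 0.0866
```

```bash
python3 d.py .5 .371 .0975 24.8
```

```text
t 11.25 tcp [0.4984 0.3749 0.1802] yaw 25.03 w 0.0866 F [0.8 0.  0.4] j [-0.1   0.49 -0.82  1.51  0.36  1.3  -2.1 ]
[-0.2 -0.2  0.2] [-0.0004  0.0044  0.0827]
```

Request:
drive_tool --pt "0 0 0 0 0 0.03 -1" --pt "0 0 0 0 0 0.06 -0.6" --pt "0 0 0 0 0 0.075 -0.4" --pt "0 0 0 0 0 0.083 -0.2" --pt "0 0 0 0 0 0.083 0" --pt "0 0 0 0 0 0.083 0.2" --pt "0 0 0 0 0 0.083 1" --pt "0 0 0 0 0 0.083 1" --pt "0 0 0 0 0 0.083 1" --pt "0 0 0 0 0 0.083 1" --pt "0 0 0 0 0 0.083 1"

```text
time: 12.35
ee_pos: [0.5002, 0.3711, 0.0968]
eef_rot: [0.977, 0.214, 0.001, -0.0]
ft_force: [-0.4, 0.4, 6.0]
width: 0.0371
```

```bash
python3 d.py .5 .371 .175 24.8 .598 -.178 .175 10.8
```

```text
t 12.35 tcp [0.5002 0.3711 0.0968] yaw 24.77 w 0.0371 F [-0.4  0.4  6. ] j [-0.12  0.56 -0.79  1.59  0.42  1.16 -2.14]
[-0.  -0.1 -0. ] [-0.0001 -0.0001 -0.0782]
[-0.  -0.1 14. ] [-0.1411  0.5395 -0.0787]
```

Request:
drive_tool --pt "0 0 0 0 0 -0.01 1" --pt "0 0 0 0 0 -0.03 1" --pt "0 0 0 0 0 -0.06 1" --pt "0 0 0 0 0 -0.095 1" --pt "0 0 1 -0.003 0.01 -0.13 1" --pt "0 0 2 -0.009 0.035 -0.155 1" --pt "0 0 4 -0.018 0.07 -0.165 1" --pt "0 0 6 -0.028 0.11 -0.165 1" --pt "0 0 8 -0.039 0.15 -0.165 1" --pt "0 0 10 -0.05 0.19 -0.165 1" --pt "0 0 12 -0.06 0.23 -0.165 1" --pt "0 0 14 -0.07 0.268 -0.165 1"

```text
time: 13.55
ee_pos: [0.5483, 0.0956, 0.2612]
eef_rot: [0.996, 0.093, -0.0, 0.0]
ft_force: [0.8, -0.0, -2.5]
width: 0.0368
```

```bash
python3 d.py .598 -.178 .262 10.8
```

```text
t 13.55 tcp [0.5483 0.0956 0.2612] yaw 10.65 w 0.0368 F [ 0.8 -0.  -2.5] j [ 0.37  0.24 -0.73  1.58  0.16  1.38 -1.76]
[ 0.   0.  -0.2] [-0.0017  0.2781 -0.0006]
```

Request:
drive_tool --pt "0 0 0 0 0.03 0 1" --pt "0 0 0 0 0.06 0 1" --pt "0 0 0 0 0.095 0 1" --pt "0 0 0 -0.001 0.13 0 1" --pt "0 0 0 -0.001 0.165 0 1" --pt "0 0 0 -0.001 0.2 0 1" --pt "0 0 0 -0.0015 0.23 0 1" --pt "0 0 0 -0.0015 0.255 0 1" --pt "0 0 0 -0.0015 0.27 0 1" --pt "0 0 0 -0.0015 0.278 0.0 1" --pt "0 0 0 -0.0015 0.278 0.02 1" --pt "0 0 0 -0.0015 0.278 0.05 1"

```text
time: 14.75
ee_pos: [0.6, -0.1745, 0.2123]
eef_rot: [0.996, 0.094, 0.002, 0.0]
ft_force: [0.7, -0.1, -1.5]
width: 0.0365
```

Request:
drive_tool --pt "0 0 0 0 0 0.02 1" --pt "0 0 0 0 0 0.03 1" --pt "0 0 0 0 0 0.032 1" --pt "0 0 0 0 0 0.032 1"

```text
time: 15.15
ee_pos: [0.5993, -0.1751, 0.1797]
eef_rot: [0.996, 0.094, 0.0, 0.0]
ft_force: [0.7, -0.6, -1.2]
width: 0.0369
```

```bash
python3 d.py .598 -.178 .105 10.8
python3 - <<'E'
from h import *
from scipy.optimize import least_squares
im,d=camera("scene");cv2.imwrite("pics/s3.png",cv2.resize(im[80:280,200:450,::-1],None,fx=2.4,fy=2.4,interpolation=cv2.INTER_CUBIC))
P=cloud("scene",d)
for l,x0,r in(("small_bottle",[.598,-.178],.0275),("large_bottle",[.58,-.082],.0345)):
  for o in outline_of(l,"scene")[:2]:
    q=P[o["pixels"]&(d>0)];b=q[(q[:,2]>.05)&(q[:,2]<.118 if l[0]=="s" else q[:,2]<.08)&(np.hypot(*(q[:,:2]-x0).T)<.06)];print(l,o["score"],len(b))
    if len(b)>20:print("axis",least_squares(lambda c:np.hypot(b[:,0]-c[0],b[:,1]-c[1])-r,x0,loss="soft_l1",f_scale=.002).x)
E
```

```text
t 15.15 tcp [ 0.5993 -0.1751  0.1797] yaw 10.8 w 0.0369 F [ 0.7 -0.6 -1.2] j [ 0.64  0.42 -0.56  1.51  0.23  1.27 -1.33]
[ 0. -0. -0.] [-0.0019  0.0025  0.0747]
small_bottle 0.91 199
axis [ 0.59807707 -0.17429165]
large_bottle 0.78 222
axis [ 0.57991758 -0.0840571 ]
```

View pics/s3.png

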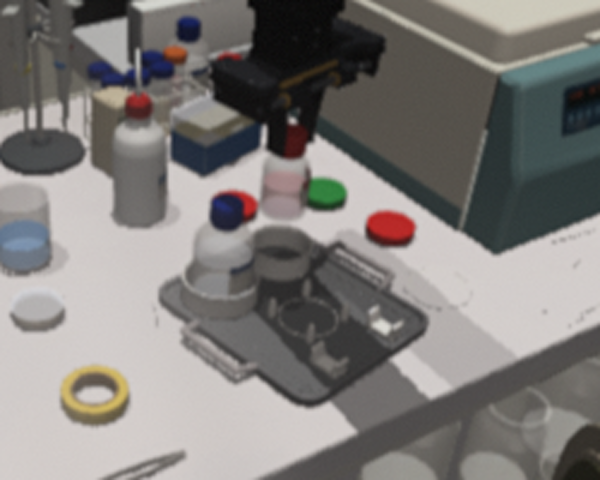

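The large bottle stands in its cup at (222,260). The small one hangs upright at (285,185) over its own cup at (282,250). Lowering.

Request:
drive_tool --pt "0 0 0 -0.0015 0.0027 0.01 1" --pt "0 0 0 -0.0015 0.0027 0.025 1" --pt "0 0 0 -0.0015 0.0027 0.04 1" --pt "0 0 0 -0.0015 0.0027 0.052 1" --pt "0 0 0 -0.0015 0.0027 0.062 1" --pt "0 0 0 -0.0015 0.0027 0.068 1" --pt "0 0 0 -0.0015 0.0027 0.072 1" --pt "0 0 0 -0.0015 0.0027 0.0745 1" --pt "0 0 0 -0.0015 0.0027 0.0745 1"

```text
time: 16.2
ee_pos: [0.5985, -0.1785, 0.105]
eef_rot: [0.996, 0.094, 0.001, 0.0]
ft_force: [-0.3, 0.1, -1.1]
width: 0.0366
```

Request:
drive_tool --pt "0 0 0 0 0 0.001 1" --pt "0 0 0 0 0 0.002 1" --pt "0 0 0 0 0 0.002 1"

```text
time: 16.5
ee_pos: [0.5994, -0.1784, 0.1049]
eef_rot: [0.996, 0.094, 0.002, 0.001]
ft_force: [-2.8, 1.0, 13.7]
width: 0.0364
```

Request:
drive_tool --pt "0 0 0 0 0 -0.001 0.1" --pt "0 0 0 0 0 -0.002 -0.2" --pt "0 0 0 0 0 -0.002 -0.3" --pt "0 0 0 0 0 -0.002 -0.3" --pt "0 0 0 0 0 -0.01 -0.3" --pt "0 0 0 0 0 -0.04 -0.3" --pt "0 0 0 0 0 -0.08 -0.5" --pt "0 0 0 0 0 -0.12 -1" --pt "0 0 0 0 0 -0.13 -1"

```text
time: 17.4
ee_pos: [0.5997, -0.1786, 0.238]
eef_rot: [0.996, 0.094, 0.003, 0.001]
ft_force: [1.2, 0.6, 0.4]
width: 0.0731
```

```bash
python3 d.py .657 .1095 .235 10.8  .657 .1095 .0165 10.8
```

```text
t 17.4 tcp [ 0.5997 -0.1786  0.238 ] yaw 10.76 w 0.0731 F [1.2 0.6 0.4] j [ 0.65  0.38 -0.57  1.44  0.21  1.37 -1.31]
[ 0.2 -0.4 -0. ] [ 0.11   -0.2724  0.0028]
[ 0.2 -0.4 -0. ] [ 0.1086 -0.2731  0.2213]
```

The dish sits close to the gadget and the beaker, so I'll check how much room the gripper body has at each grasp angle.

Run:
```python
from h import *
from scipy.optimize import least_squares
A=[]
for n in("top","scene"):
    q=np.load(n+"0.npz")["P"].reshape(-1,3);A.append(q[(q[:,2]>.05)&(q[:,2]<.4)&(np.hypot(q[:,0]-.657,q[:,1]-.1095)<.2)])
A=np.vstack(A);print(len(A))
for th in range(-90,90,10):
    c,s=np.cos(np.radians(th)),np.sin(np.radians(th));v=A[:,:2]-[.657,.1095]
    a=abs(v@[c,s])-.095;b=abs(v@[-s,c])-.0375
    D=np.where((a<0)&(b<0),np.maximum(a,b),np.hypot(np.maximum(a,0),np.maximum(b,0)));i=np.argsort(D)[3];print(th,D[i].round(3),A[i].round(3))
```

```text
4786
-90 0.006 [0.615 0.208 0.065]
-80 0.008 [0.637 0.211 0.051]
-70 0.007 [0.646 0.214 0.058]
-60 0.004 [0.644 0.214 0.053]
-50 -0.009 [0.733 0.064 0.091]
-40 -0.016 [0.73  0.075 0.079]
-30 -0.02 [0.73  0.088 0.07 ]
-20 -0.019 [0.731 0.092 0.051]
-10 -0.019 [0.73  0.088 0.07 ]
0 -0.019 [0.733 0.094 0.087]
10 -0.015 [0.739 0.102 0.063]
20 -0.006 [0.75  0.11  0.063]
30 0.008 [0.743 0.107 0.062]
40 0.02 [0.743 0.107 0.062]
50 0.018 [0.685 0.224 0.071]
60 0.01 [0.667 0.219 0.075]
70 0.007 [0.648 0.216 0.069]
80 0.005 [0.632 0.213 0.061]
```

Request:
drive_tool --pt "0 0 -8.5 0.005 -0.01 0 -1" --pt "0 0 -17 0.015 -0.035 0 -1" --pt "0 0 -25.5 0.025 -0.06 0 -1" --pt "0 0 -34 0.035 -0.09 0 -1" --pt "0 0 -42.5 0.048 -0.12 0 -1" --pt "0 0 -51 0.06 -0.15 0 -1" --pt "0 0 -59.5 0.072 -0.18 0 -1" --pt "0 0 -68 0.084 -0.21 0 -1" --pt "0 0 -76.5 0.096 -0.24 0 -1" --pt "0 0 -85 0.104 -0.26 0 -1" --pt "0 0 -93 0.109 -0.273 0 -1" --pt "0 0 -101 0.109 -0.273 0 -1"

```text
time: 18.6
ee_pos: [0.6535, 0.113, 0.2321]
eef_rot: [0.557, 0.83, 0.0, -0.001]
ft_force: [-0.3, 0.7, 0.2]
width: 0.087
```

Request:
drive_tool --pt "0 0 -8 0 0 0.03 -1" --pt "0 0 -16 0 0 0.07 -1" --pt "0 0 -23 0 0 0.1 -1" --pt "0 0 -23 0 0 0.1 -1"

```text
time: 19.0
ee_pos: [0.6518, 0.1087, 0.1277]
eef_rot: [0.384, 0.923, -0.002, -0.003]
ft_force: [0.4, -0.5, -0.5]
width: 0.0873
```

```bash
python3 d.py .657 .1095 .0165 135
python3 - <<'E'
from h import *
im,d=camera("top");cv2.imwrite("pics/t1.png",cv2.resize(im[100:270,130:400,::-1],None,fx=2.8,fy=2.8,interpolation=cv2.INTER_CUBIC))
E
```

```text
t 19.0 tcp [0.6518 0.1087 0.1277] yaw 134.86 w 0.0873 F [ 0.4 -0.5 -0.5] j [ 0.41  0.68 -0.96  1.44  0.56  1.31  0.2 ]
[-0.3 -0.2 -0.1] [-0.0035  0.0049  0.1112]
```

View pics/t1.png

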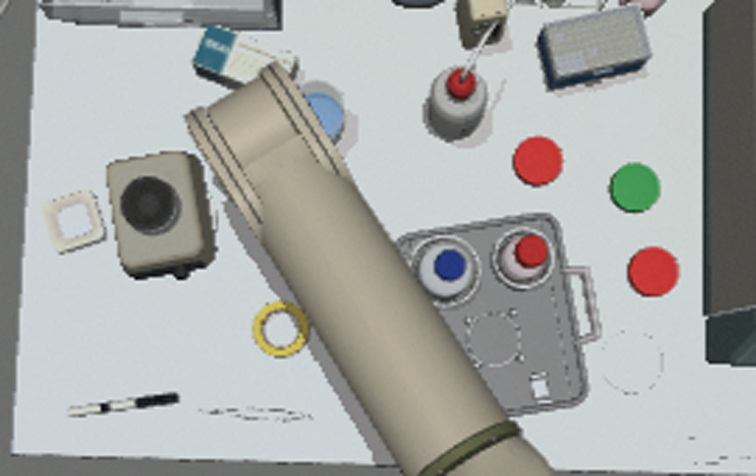

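The bottles stand in their cups at (450,265) and (530,250), and the arm hides the dish. I'll descend partway and re-measure.

Request:
drive_tool --pt "0 0 0 -0.001 0.001 0.03 -1" --pt "0 0 0 -0.001 0.001 0.06 -1" --pt "0 0 0 -0.001 0.001 0.078 -1" --pt "0 0 0 -0.001 0.001 0.078 -1" --pt "0 0 0 -0.001 0.001 0.078 -1"

```text
time: 19.55
ee_pos: [0.6562, 0.1104, 0.0561]
eef_rot: [0.385, 0.923, 0.001, 0.001]
ft_force: [0.3, 0.5, 0.4]
width: 0.0866
```

```bash
python3 d.py .657 .1095 .0165 135
python3 - <<'E'
from h import *
im,d=camera("scene");cv2.imwrite("pics/s4.png",cv2.resize(im[130:250,150:300,::-1],None,fx=4,fy=4,interpolation=cv2.INTER_CUBIC))
E
```

```text
t 19.55 tcp [0.6562 0.1104 0.0561] yaw 134.69 w 0.0866 F [0.3 0.5 0.4] j [ 0.39  0.76 -0.91  1.49  0.62  1.2   0.16]
[ 0.1  0.  -0.3] [-0.0011 -0.0001  0.0396]
```

View pics/s4.png

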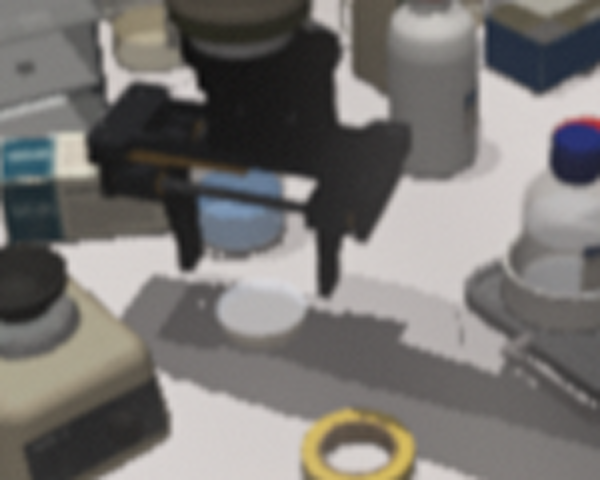

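The fingers at (188,265) and (327,290) straddle the dish at (262,308), and the body clears its neighbours. Going down and closing.

Request:
drive_tool --pt "0 0 0 -0.001 0 0.015 -1" --pt "0 0 0 -0.001 0 0.028 -1" --pt "0 0 0 -0.001 0 0.036 -0.8" --pt "0 0 0 -0.001 0 0.0395 -0.6" --pt "0 0 0 -0.001 0 0.0395 -0.4" --pt "0 0 0 -0.001 0 0.0395 -0.2" --pt "0 0 0 -0.001 0 0.0395 0.2" --pt "0 0 0 -0.001 0 0.0395 0.2" --pt "0 0 0 -0.001 0 0.0395 0.2" --squeeze 20

```text
time: 20.5
ee_pos: [0.6561, 0.1092, 0.0148]
eef_rot: [0.385, 0.923, -0.0, -0.0]
ft_force: [-0.5, 0.2, 0.1]
width: 0.0598
```

```bash
python3 d.py .4994 -.1457 .12 190.8
```

```text
t 20.5 tcp [0.6561 0.1092 0.0148] yaw 134.76 w 0.0598 F [-0.5  0.2  0.1] j [ 0.37  0.8  -0.88  1.51  0.66  1.14  0.14]
[ -0.  -0. -56.] [-0.0707 -0.2907 -0.1052]
```

Request:
drive_tool --pt "0 0 0 0 0 -0.01 0.2" --pt "0 0 0 0 0 -0.04 0.2" --pt "0 0 0 0 0 -0.08 0.2" --pt "0 0 0 0 0 -0.125 0.2" --pt "0 0 -4 -0.003 -0.01 -0.165 0.2" --pt "0 0 -11 -0.01 -0.04 -0.18 0.2" --pt "0 0 -18 -0.018 -0.08 -0.18 0.2" --pt "0 0 -26 -0.028 -0.12 -0.18 0.2" --pt "0 0 -34 -0.038 -0.16 -0.18 0.2" --pt "0 0 -42 -0.049 -0.2 -0.18 0.2" --pt "0 0 -50 -0.058 -0.24 -0.18 0.2" --pt "0 0 -56 -0.066 -0.27 -0.18 0.2"

```text
time: 21.7
ee_pos: [0.5095, -0.1299, 0.1953]
eef_rot: [-0.096, 0.995, -0.001, -0.0]
ft_force: [0.4, 0.4, -0.7]
width: 0.0598
```

Request:
drive_tool --pt "0 0 0 0 0 0 0.2" --pt "0 0 0 0 0 0 0.2"

```text
time: 21.9
ee_pos: [0.5108, -0.1283, 0.1954]
eef_rot: [-0.092, 0.996, -0.0, 0.0]
ft_force: [0.4, 0.7, -0.2]
width: 0.0598
```

```bash
python3 d.py .4994 -.1457 .06 190.8
```

```text
t 21.9 tcp [ 0.5108 -0.1283  0.1954] yaw -169.41 w 0.0598 F [ 0.4  0.7 -0.2] j [ 1.25  0.46 -1.35  1.73  0.46  1.33  1.57]
[-0.   0.  -0.2] [ 0.0144 -0.0149  0.1354]
```

Request:
drive_tool --pt "0 0 0 0.0144 -0.0149 0.02 0.2" --pt "0 0 0 0.0144 -0.0149 0.06 0.2" --pt "0 0 0 0.0144 -0.0149 0.1 0.2" --pt "0 0 0 0.0144 -0.0149 0.125 0.2" --pt "0 0 0 0.0144 -0.0149 0.135 0.2" --pt "0 0 0 0.0144 -0.0149 0.135 0.2" --pt "0 0 0 0.0144 -0.0149 0.135 0.2"

```text
time: 22.6
ee_pos: [0.5007, -0.1443, 0.0613]
eef_rot: [-0.094, 0.996, -0.0, 0.001]
ft_force: [0.2, 0.0, 0.3]
width: 0.0598
```

```bash
python3 d.py .4994 -.1457 .023 190.8
python3 - <<'E'
from h import *
im,d=camera("scene");cv2.imwrite("pics/s5.png",cv2.resize(im[130:280,250:420,::-1],None,fx=4,fy=4,interpolation=cv2.INTER_CUBIC))
P=cloud("scene",d)
for o in outline_of("dish","scene")[:5]:
    q=P[o["pixels"]&(d>0)];print(o["score"],len(q),q.mean(0).round(3))
    if abs(q[:,0].mean()-.5)<.04:
        b=q[(q[:,2]>.035)&(q[:,2]<.07)];print(np.percentile(b,[2,98],axis=0).round(4))
E
```

```text
t 22.6 tcp [ 0.5007 -0.1443  0.0613] yaw -169.19 w 0.0598 F [0.2 0.  0.3] j [ 1.17  0.59 -1.19  1.88  0.62  1.11  1.49]
[-0.   0.1  0. ] [ 0.0016 -0.0011  0.0383]
0.59 160 [ 0.571 -0.335  0.015]
0.57 237 [ 0.488 -0.145  0.061]
[[ 0.47   -0.1719  0.0492]
 [ 0.5126 -0.1204  0.0652]]
0.57 60 [ 0.704 -0.206  0.027]
```

View pics/s5.png

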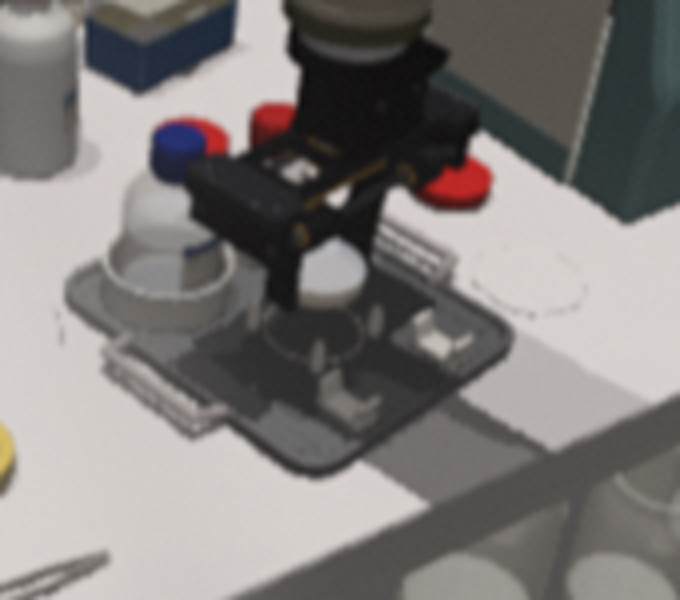

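The dish is level over the nest, at (335,270) above the ring at (315,330). Lowering with a 2 mm correction.

Request:
drive_tool --pt "0 0 0 0.002 -0.001 0.006 0.2" --pt "0 0 0 0.002 -0.001 0.014 0.2" --pt "0 0 0 0.002 -0.001 0.022 0.2" --pt "0 0 0 0.002 -0.001 0.029 0.2" --pt "0 0 0 0.002 -0.001 0.034 0.2" --pt "0 0 0 0.002 -0.001 0.0375 0.2" --pt "0 0 0 0.002 -0.001 0.0375 0.2"

```text
time: 23.4
ee_pos: [0.4978, -0.1462, 0.0225]
eef_rot: [-0.094, 0.996, -0.0, -0.0]
ft_force: [-4.6, 0.7, 5.9]
width: 0.0594
```

Request:
drive_tool --pt "0 0 0 0 0 -0.001 -0.5" --pt "0 0 0 0 0 -0.001 -0.6" --pt "0 0 0 0 0 -0.001 -0.6" --pt "0 0 0 0 0 -0.002 -0.7" --pt "0 0 0 0 0 -0.02 -0.7" --pt "0 0 0 0 0 -0.05 -0.7" --pt "0 0 0 0 0 -0.09 -0.7" --pt "0 0 0 0 0 -0.13 -0.7" --pt "0 0 0 0 0 -0.17 -0.7"

```text
time: 24.3
ee_pos: [0.4976, -0.1458, 0.1951]
eef_rot: [-0.094, 0.996, -0.0, 0.0]
ft_force: [0.8, -0.5, 0.4]
width: 0.0741
```

```bash
python3 d.py .4045 .306 .15 99 .4045 .306 .016 99
```

```text
t 24.3 tcp [ 0.4976 -0.1458  0.1951] yaw -169.18 w 0.0741 F [ 0.8 -0.5  0.4] j [ 1.32  0.44 -1.36  1.75  0.45  1.32  1.62]
[ 0.   0.  91.8] [0.0067 0.4612 0.045 ]
[ 0.   0.  91.8] [0.0067 0.4613 0.179 ]
```

Request:
drive_tool --pt "0 0 6 0 0.02 0 -0.7" --pt "0 0 14 0.001 0.06 0 -0.7" --pt "0 0 22 0.002 0.1 0 -0.7" --pt "0 0 30 0.002 0.14 0 -0.5" --pt "0 0 38 0.003 0.18 0 -0.5" --pt "0 0 46 0.003 0.22 0 -0.5" --pt "0 0 54 0.004 0.26 0 -0.5" --pt "0 0 62 0.005 0.3 0 -0.5" --pt "0 0 70 0.005 0.34 0 -0.4" --pt "0 0 78 0.006 0.38 0 -0.4" --pt "0 0 85 0.007 0.42 0 -0.4" --pt "0 0 91.8 0.007 0.461 0 -0.4"

```text
time: 25.5
ee_pos: [0.407, 0.2951, 0.1938]
eef_rot: [0.633, 0.774, 0.0, 0.0]
ft_force: [0.3, 0.5, -0.2]
width: 0.0611
```

Request:
drive_tool --pt "0 0 0 0 0 0 -0.4" --pt "0 0 0 0 0 0 -0.4"

```text
time: 25.7
ee_pos: [0.4065, 0.2952, 0.1935]
eef_rot: [0.629, 0.777, 0.0, -0.0]
ft_force: [1.0, -0.4, -0.6]
width: 0.0608
```

```bash
python3 d.py .4055 .306 .06 99
python3 - <<'E'
from h import *
im,d=camera("top");cv2.imwrite("pics/t2.png",cv2.resize(im[130:290,130:400,::-1],None,fx=2.8,fy=2.8,interpolation=cv2.INTER_CUBIC))
E
```

```text
t 25.7 tcp [0.4065 0.2952 0.1935] yaw 101.99 w 0.0608 F [ 1.  -0.4 -0.6] j [ 0.35  0.29 -1.21  1.79  0.28  1.26 -0.72]
[ 0.  -0.1  3. ] [0.0107 0.0012 0.1335]
```

View pics/t2.png

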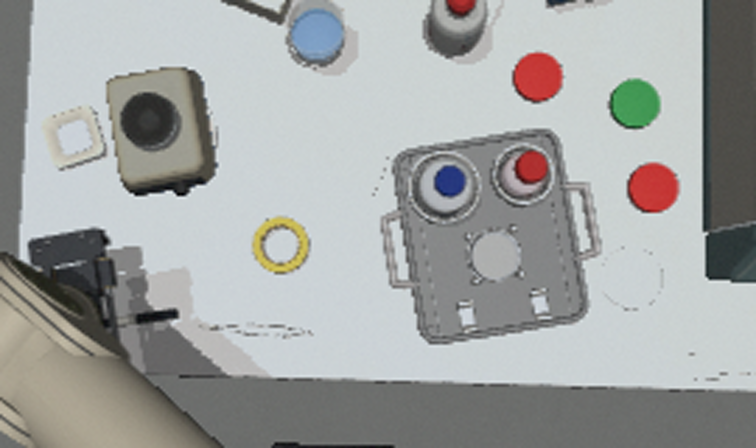

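The dish lies in its nest at (497,255) and both bottles are in place. Descending on the marker.

Request:
drive_tool --pt "0 0 3 0.0107 0.001 0.04 -0.4" --pt "0 0 3 0.0107 0.001 0.085 -0.4" --pt "0 0 3 0.0107 0.001 0.125 -0.4" --pt "0 0 3 0.0107 0.001 0.155 -0.4" --pt "0 0 3 0.0107 0.001 0.17 -0.4" --pt "0 0 3 0.0107 0.001 0.1775 -0.4" --pt "0 0 3 0.0107 0.001 0.1775 -0.1" --pt "0 0 3 0.0107 0.001 0.1775 0.3" --pt "0 0 3 0.0107 0.001 0.1775 0.9" --pt "0 0 3 0.0107 0.001 0.1775 0.9" --pt "0 0 3 0.0107 0.001 0.1775 0.9" --pt "0 0 3 0.0107 0.001 0.1775 0.9" --squeeze 20

```text
time: 26.95
ee_pos: [0.4066, 0.3043, 0.0153]
eef_rot: [0.652, 0.759, 0.0, -0.0]
ft_force: [0.1, -0.8, -0.0]
width: 0.0208
```

Request:
drive_tool --pt "0 0 0 0 0 0 0.9" --pt "0 0 0 0 0 0 0.9" --pt "0 0 0 0 0 0 0.9" --pt "0 0 0 0 0 -0.02 0.9" --pt "0 0 0 0 0 -0.05 0.9" --pt "0 0 0 0 0 -0.09 0.9" --pt "0 0 0 0 0 -0.125 0.9" --pt "0 0 0 0 0 -0.125 0.9"

```text
time: 27.75
ee_pos: [0.4081, 0.306, 0.1442]
eef_rot: [0.652, 0.759, 0.003, 0.001]
ft_force: [-0.1, -0.6, -0.6]
width: 0.0112
```

```bash
python3 d.py .4327 -.1584 .15 100.8
python3 - <<'E'
from h import *
im,d=camera("scene");cv2.imwrite("pics/s6.png",cv2.resize(im[180:340,80:280,::-1],None,fx=3,fy=3,interpolation=cv2.INTER_CUBIC))
P=cloud("scene",d)
for o in outline_of("marker","scene")[:2]:
    q=P[o["pixels"]&(d>0)];q=q[(q[:,2]>.09)&(q[:,2]<.17)]
    if len(q)>20:
        c=np.median(q,0);u=np.linalg.svd(q-c,full_matrices=False)[2][0];t=(q-c)@u;print(o["score"],len(q),c.round(4),u.round(3),"mid",(c+u*(np.percentile(t,1)+np.percentile(t,99))/2).round(4),np.ptp(t))
E
```

```text
t 27.75 tcp [0.4081 0.306  0.1442] yaw 98.68 w 0.0112 F [-0.1 -0.6 -0.6] j [ 0.27  0.36 -1.16  1.84  0.36  1.17 -0.86]
[ 0.4 -0.1 -2.1] [-0.4627 -0.0457 -0.0072]
0.65 203 [0.3982 0.3436 0.1394] [-0.161  0.987  0.011] mid [0.3979 0.3452 0.1394] 0.059414539784367
```

View pics/s6.png

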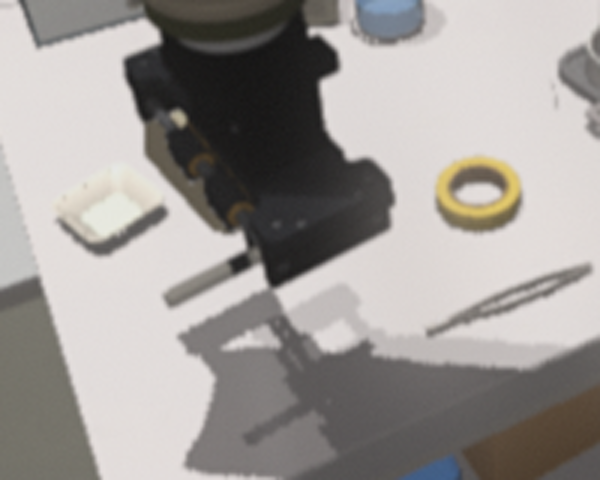

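The marker is held level, with its free end at (170,300). Carrying it to the front rests.

Request:
drive_tool --pt "0 0 0 -0.02 -0.002 0 0.9" --pt "0 0 -0.5 -0.06 -0.006 0 0.9" --pt "0 0 -1 -0.1 -0.01 0 0.9" --pt "0 0 -1.5 -0.145 -0.014 0 0.9" --pt "0 0 -2 -0.19 -0.019 0 0.9" --pt "0 0 -2 -0.235 -0.023 0 0.9" --pt "0 0 -2 -0.28 -0.028 0 0.9" --pt "0 0 -2 -0.325 -0.032 0 0.9" --pt "0 0 -2 -0.37 -0.037 0 0.9" --pt "0 0 -2 -0.41 -0.041 0 0.9" --pt "0 0 -2 -0.445 -0.044 0 0.9" --pt "0 0 -2 -0.463 -0.0457 0 0.9"

```text
time: 29.05
ee_pos: [0.43, -0.1633, 0.1385]
eef_rot: [0.64, 0.769, 0.0, -0.001]
ft_force: [0.7, 0.7, -0.9]
width: 0.0111
```

Request:
drive_tool --pt "0 0 0 0 0 0.03 0.9" --pt "0 0 0 0 0 0.06 0.9" --pt "0 0 0 0 0 0.075 0.9" --pt "0 0 0 0 0 0.075 0.9"

```text
time: 29.45
ee_pos: [0.4298, -0.1589, 0.063]
eef_rot: [0.638, 0.77, 0.0, -0.002]
ft_force: [-0.1, 0.2, 1.0]
width: 0.0109
```

```bash
python3 d.py .4327 -.1584 .031 100.8
python3 - <<'E'
from h import *
im,d=camera("scene");cv2.imwrite("pics/s7.png",cv2.resize(im[130:280,250:420,::-1],None,fx=4,fy=4,interpolation=cv2.INTER_CUBIC))
P=cloud("scene",d)
for o in outline_of("marker","scene")[:2]:
    q=P[o["pixels"]&(d>0)];q=q[(q[:,2]>.05)&(q[:,2]<.12)]
    if len(q)>20:
        c=np.median(q,0);u=np.linalg.svd(q-c,full_matrices=False)[2][0];t=(q-c)@u;print(o["score"],len(q),c.round(4),u.round(3),"ends",(c+u*np.percentile(t,1)).round(4),(c+u*np.percentile(t,99)).round(4))
E
```

```text
t 29.45 tcp [ 0.4298 -0.1589  0.063 ] yaw 100.76 w 0.0109 F [-0.1  0.2  1. ] j [ 1.13  0.29 -0.95  2.03  0.28  0.96  0.22]
[-0.2 -0.2 -0. ] [-0.0002  0.003   0.032 ]
```

View pics/s7.png

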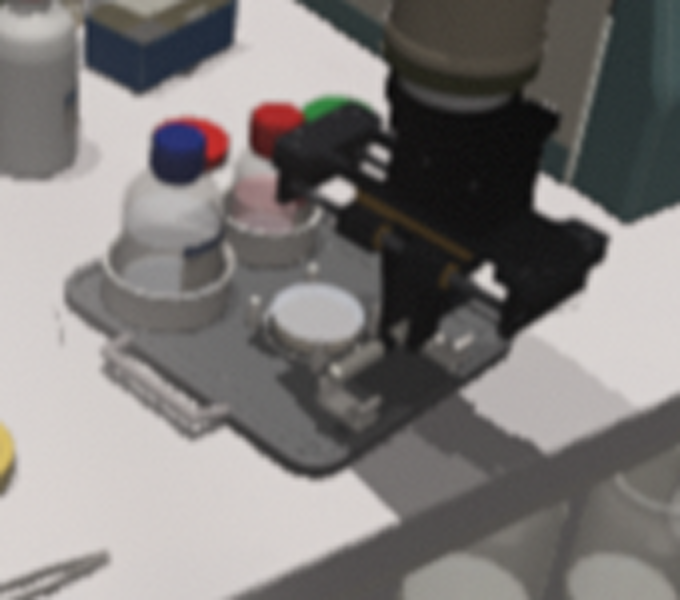

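Run:
```python
from h import *
im,d=camera("scene");P=cloud("scene",d)
p=camera_params("scene");K,R,t=[np.array(p[k]) for k in"KRt"]
q=P.reshape(-1,3);q=q[d.ravel()>0]
m=q[(q[:,2]>.045)&(q[:,2]<.066)&(abs(q[:,0]-.425)<.04)&(q[:,1]>-.135)&(q[:,1]<-.07)]
print("marker pts",len(m),m.min(0).round(4),m.max(0).round(4));c=np.median(m,0);u=np.linalg.svd(m-c,full_matrices=False)[2][0];print(c.round(4),u.round(3))
# tray frame (scene estimate)
o=np.array([.5229,-.1403]);a=np.radians(10.8);Rt=np.array([[np.cos(a),-np.sin(a)],[np.sin(a),np.cos(a)]])
v=(m[:,:2]-o)@Rt*1000;print("marker in tray x pct",np.percentile(v[:,0],[2,50,98]).round(1),"y",np.percentile(v[:,1],[2,98]).round(1))
w=(q[:,:2]-o)@Rt*1000
for s in(45,-45):
    k=(abs(w[:,0]+93)<25)&(abs(w[:,1]-s)<16)&(q[:,2]>.013)&(q[:,2]<.033);print("rest",s,k.sum(),np.percentile(w[k],[2,50,98],axis=0).round(1).tolist(),q[k,2].max())
z=np.load("scene0.npz");q=z["P"].reshape(-1,3);w=(q[:,:2]-o)@Rt*1000
for s in(45,-45):
    k=(abs(w[:,0]+93)<25)&(abs(w[:,1]-s)<16)&(q[:,2]>.012)&(q[:,2]<.036)
    h=k&(q[:,2]>.021);print("rest0",s,k.sum(),np.percentile(w[k],[2,50,98],axis=0).round(1).tolist(),"high",np.c_[w[h],q[h,2]*1000].round(0).tolist()[:25])
```

```text
marker pts 79 [ 0.4133 -0.1349  0.0527] [ 0.4286 -0.0897  0.0641]
[ 0.4194 -0.1104  0.0607] [-0.163  0.985 -0.05 ]
marker in tray x pct [-100.3  -96.6  -91.1] y [24.  67.9]
rest 45 114 [[-117.0, 34.5], [-94.0, 47.1], [-75.8, 55.4]] 0.029873415606525892
rest -45 68 [[-116.3, -53.3], [-102.6, -41.9], [-84.8, -34.9]] 0.03013057788629062
rest0 45 125 [[-117.1, 35.3], [-93.0, 47.0], [-75.4, 54.4]] high [[-77.0, 42.0, 30.0], [-75.0, 35.0, 25.0], [-74.0, 46.0, 27.0], [-77.0, 46.0, 30.0], [-77.0, 42.0, 27.0], [-79.0, 40.0, 27.0], [-75.0, 51.0, 28.0], [-77.0, 49.0, 28.0], [-77.0, 46.0, 26.0], [-79.0, 44.0, 27.0], [-79.0, 40.0, 25.0], [-81.0, 38.0, 24.0], [-76.0, 52.0, 26.0], [-78.0, 50.0, 26.0], [-78.0, 46.0, 24.0], [-79.0, 43.0, 22.0], [-80.0, 41.0, 22.0], [-77.0, 52.0, 23.0], [-80.0, 52.0, 25.0], [-80.0, 48.0, 22.0], [-81.0, 45.0, 21.0], [-79.0, 54.0, 22.0], [-80.0, 52.0, 22.0], [-107.0, 36.0, 28.0], [-109.0, 42.0, 30.0]]
rest0 -45 110 [[-117.0, -56.9], [-92.4, -43.5], [-75.6, -34.5]] high [[-75.0, -49.0, 30.0], [-78.0, -50.0, 31.0], [-76.0, -44.0, 30.0], [-77.0, -47.0, 29.0], [-78.0, -50.0, 28.0], [-75.0, -38.0, 29.0], [-76.0, -40.0, 28.0], [-78.0, -42.0, 28.0], [-79.0, -46.0, 27.0], [-80.0, -49.0, 26.0], [-76.0, -38.0, 26.0], [-78.0, -39.0, 27.0], [-78.0, -43.0, 25.0], [-80.0, -45.0, 25.0], [-80.0, -49.0, 23.0], [-81.0, -53.0, 21.0], [-77.0, -37.0, 24.0], [-78.0, -38.0, 24.0], [-79.0, -42.0, 23.0], [-80.0, -46.0, 21.0], [-79.0, -38.0, 21.0], [-108.0, -52.0, 29.0], [-107.0, -45.0, 29.0], [-108.0, -49.0, 28.0], [-109.0, -51.0, 27.0]]
```

The marker is centred lengthwise, with its end at tray y = 68, and about 2 mm forward of the rest centre. I'll shift it by 2.5 mm and lower.

Request:
drive_tool --pt "0 0 0 0 0.0025 0.006 0.9" --pt "0 0 0 0 0.0025 0.013 0.9" --pt "0 0 0 0 0.0025 0.02 0.9" --pt "0 0 0 0 0.0025 0.026 0.9" --pt "0 0 0 0 0.0025 0.03 0.9" --pt "0 0 0 0 0.0025 0.032 0.9" --pt "0 0 0 0 0.0025 0.032 0.9"

```text
time: 30.3
ee_pos: [0.4336, -0.1598, 0.0327]
eef_rot: [0.638, 0.77, 0.0, -0.0]
ft_force: [0.2, -0.0, 0.3]
width: 0.0108
```

Request:
drive_tool --pt "0 0 0 0 0 0.001 0.9" --pt "0 0 0 0 0 0.002 0.9" --pt "0 0 0 0 0 0.002 0.9"

```text
time: 30.6
ee_pos: [0.4336, -0.1599, 0.0309]
eef_rot: [0.638, 0.77, 0.0, -0.0]
ft_force: [-1.2, 0.7, 0.4]
width: 0.011
```

Request:
drive_tool --pt "0 0 0 0 0 0.0005 0.7" --pt "0 0 0 0 0 0.0005 0.6" --pt "0 0 0 0 0 0.0005 0.5" --pt "0 0 0 0 0 0.0005 0.45" --pt "0 0 0 0 0 0.0005 0.45" --pt "0 0 0 0 0 -0.01 0.45" --pt "0 0 0 0 0 -0.03 0.45" --pt "0 0 0 0 0 -0.07 0.45" --pt "0 0 0 0 0 -0.12 0.45" --pt "0 0 0 0 0 -0.17 0.45" --pt "0 0 0 0 0 -0.2 0.45"

```text
time: 31.7
ee_pos: [0.4347, -0.1595, 0.2352]
eef_rot: [0.638, 0.77, 0.0, 0.002]
ft_force: [-0.6, -1.2, -0.7]
width: 0.0242
```

Request:
drive_tool --pt "0 0 0 -0.05 0 0 0.45" --pt "0 0 0 -0.1 0 0 0.45" --pt "0 0 0 -0.15 0 0 0.45" --pt "0 0 0 -0.2 0 0 0.45" --pt "0 0 0 -0.25 0 0 0.45" --pt "0 0 0 -0.25 0 0 0.45"

```text
time: 32.3
ee_pos: [0.478, -0.4126, 0.2291]
eef_rot: [0.641, 0.767, 0.0, -0.001]
ft_force: [-0.8, 1.5, -1.0]
width: 0.0237
```

```bash
python3 d.py
python3 - <<'E'
from h import *
im,d=camera("scene");f=lambda i:cv2.resize(i,None,fx=4,fy=4,interpolation=cv2.INTER_CUBIC)
cv2.imwrite("pics/s8.png",f(im[130:280,240:420,::-1]))
im2,d2=camera("top");cv2.imwrite("pics/t3.png",cv2.resize(im2[100:290,130:400,::-1],None,fx=2.8,fy=2.8,interpolation=cv2.INTER_CUBIC))
P=cloud("scene",d);q=P[d>0];o=np.array([.5229,-.1403]);a=np.radians(10.8);Rt=np.array([[np.cos(a),-np.sin(a)],[np.sin(a),np.cos(a)]])
w=(q[:,:2]-o)@Rt*1000
for s in(-60,-20,20,60):
    k=(abs(w[:,0]+93)<14)&(abs(w[:,1]-s)<9)&(q[:,2]>.016)&(q[:,2]<.04);print(s,k.sum(),np.median(w[k],0).round(1) if k.any() else"",np.percentile(q[k,2],95).round(4) if k.any() else "")
k=(np.hypot(w[:,0]+25,w[:,1])<22)&(q[:,2]>.01);print("dish z",np.percentile(q[k,2],[5,50,95]).round(4))
E
```

```text
t 32.3 tcp [ 0.478  -0.4126  0.2291] yaw 100.21 w 0.0237 F [-0.8  1.5 -1. ] j [ 1.25  0.48 -0.85  1.42  0.36  1.41  0.58]
-60 24 [-95.  -58.3] 0.0278
-20 27 [-95.2 -19.3] 0.0288
20 28 [-93.8  19.7] 0.0282
60 39 [-93.5  59.8] 0.0285
dish z [0.0222 0.0241 0.0264]
```

View pics/s8.png

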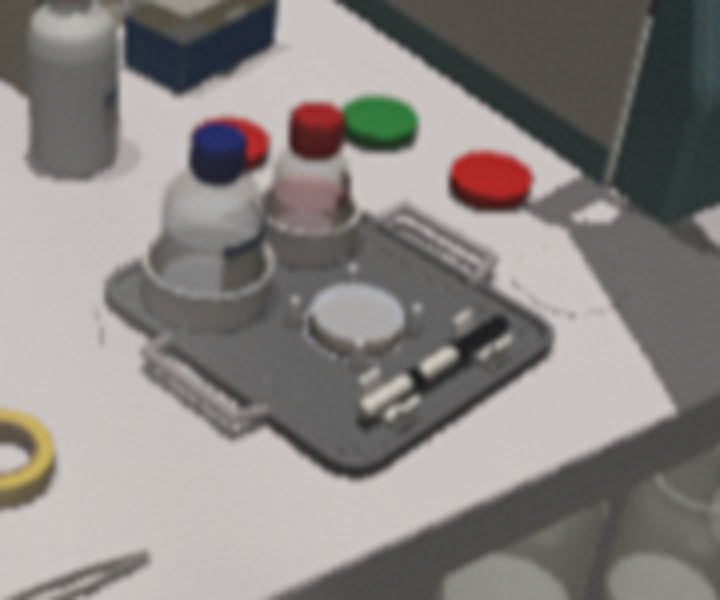

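View pics/t3.png

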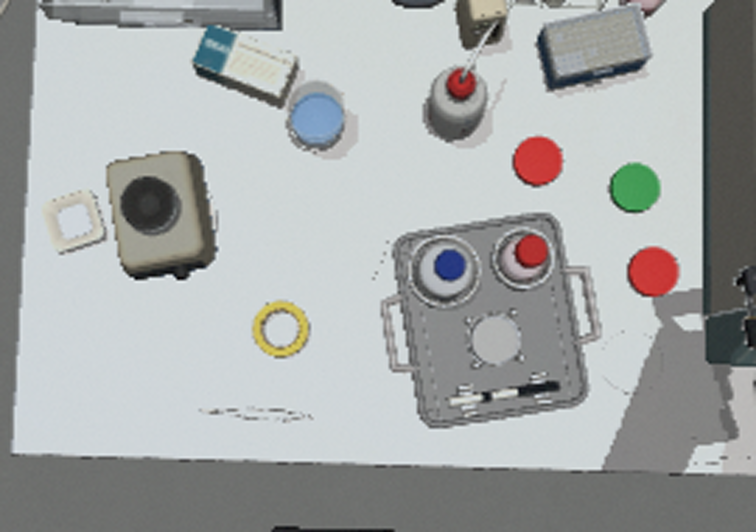

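Everything is in place: the bottles stand in their cups, the dish is flat at 24 mm top height, and the marker is level across both rests at 28 mm. The wash bottle, tape and forceps haven't moved. Handing in.

```bash
python3 -c "
from bench import *
print(close_job())"
```

```text
the job is handed in; nothing more can be done
None
```

The tray is packed and handed in at about 32 s of the 107 s limit. I placed the large bottle, small bottle, dish and marker in that order.

**Last checks:**
- **Bottles:** both stand upright in the cups that fit them.
- **Dish:** it lies flat between the four posts. Its top measured about 24 mm, as expected for a dish resting on the deck.
- **Marker:** it lies level across both rests, with its top at about 28 mm along its length. It sits within about 2 mm of the rest centreline.
- **Left on the bench:** the wash bottle, tape, forceps and the red and green look-alike dishes show no change from the first pictures.
- **Robot:** the gripper is clear of everything. The highest wrist force I read at the end of a move was about 14 N.

**What went differently:**
- The first grip on the large bottle landed on its shoulder (42 mm opening, about 6 N upward). I reopened and took it 7 mm higher on the cap, before lifting it.
- While setting the dish down I read about 5 N sideways. The later pictures show it seated properly.
- The top and scene cameras disagreed by 2–5 mm, so I averaged them for the moves and used the scene camera for the final corrections.

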